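# Walnut blank from the crate to the drill press stop

## Robot

A 7-joint arm with a two-finger parallel gripper is mounted at the origin on the work surface. World frame = base frame: x ahead of the robot, y to its left, z up, the work surface at z = 0. Lengths are in mm, angles in rad, forces in N, time in s.
With the tool pointing down it reaches from about 400 to 875 mm from the base axis. Payload 4.4 kg.
Tool frame: the origin (TCP) lies at the very end of the fingers, on their centre line; the grasp point (between the pads) lies 19 mm behind it; z points along the fingers, y is the line along which they close (so a half turn about z gives the same grasp; the last joint's range is limited). The gripper opens to 85 mm and grips with 20 to 120 N. Pads are 22 mm wide; open, the fingers measure 114 mm over their backs; the gripper's body (76 mm by 85 mm) begins 54 mm behind the grasp point. The pads swing forward as they close: fully open they stand 13 mm farther back than shut.
Start: joints at [-1.302, 0.628, 0.038, 1.517, -0.027, 0.996, -0.02], TCP at [213.554, 613.932, 231.313] pointing down, gripper open.
Joint ranges: [-3.06, 3.06], [-0.37, 2.12], [-1.25, 1.32], [0.18, 2.47], [-1.1, 4.24], [0.23, 1.98], [-2.94, 2.94]. Speed limits (rad/s): [2.57, 2.57, 3.14, 3.14, 3.14, 3.14, 3.14].

## Interface

Orientations are given as [roll, pitch, yaw] about the fixed x, y, z axes, in that order (R = Rz(yaw) Ry(pitch) Rx(roll)).
In Python, from cell import status, get_image, ctrl, models gives the robot as it stands.
- The arm moves only by the shell command python3 -m handwheel 'ROWS' [OPENING]. ROWS is JSON, a list of rows, each an object with "delta_pos": the shift along the world's x, y, z in cm, a list of three; "yaw": the turn about the world's z in rad. A call has 1 to 10 rows; each row shifts and turns the commanded pose from where the row before left it; what a row does not reach is not made up. A row lasts 1/12 s, in which the tool goes at most 41.7 mm and 7.16 degrees, less where a joint would pass 70% of its speed; a pose out of reach is approached as far as the arm can. A call is refused whole if a number of a shift passes 4.17 or a number of a turn 0.125, either way. A call with a gripper value outside its range is refused whole. OPENING is the opening, from -1 (shut) to 1 (fully open), set as the call begins (- or left out, the last holds). The fingers move at their own pace and stop on an object; the grip force is fixed at half the most. Time passes only in rows, so rows that do not move let the fingers close. It gives the time, the measured TCP pose, the force, the opening and the grip force at its end, in the units of the state.
- status.read_state(): the state, without advancing time (a new reading comes with each control period).
- get_image(name): name is "scene" or "top" or "wrist"; returns a dict with "color" (400x640x3 uint8, red, green, blue), "z_map" (400x640 float32, mm along the optical axis (not along the pixel's ray), 0 where there is no reading), "fx", "fy", "cx", "cy" (pixels), "position" and "rotation" of the camera in the world; the wrist camera has in their place "hand_eye" (4x4, takes a point from camera to tool coordinates, whose origin is the TCP and whose axes are the flange's). Camera axes: x right, y up, looking along -z (the intrinsics and any distortion apply to the point x, -y, -z); pixel columns grow to the right and rows downward; lengths in mm; the calibration is good to about 2 mm. The wrist camera is an equidistant fisheye: a pixel r from the principal point sees the ray r / f radians off the axis. A picture is of the moment at which its call begins: read the wrist's pose just before it.
- ctrl.finish_job(): hands the job in; it is judged then, once.
Trained networks look in a picture, given as the dict that the camera call returned (one of the last four; its "shot" number tells which), for a name from the list of things; names that differ only in an ending like _2 or _b are one class to them, and where a whole thing is asked for, a point or a joint stands for the part that bears it (a point fixed in the world has none). Each returns a list of dicts, best first, with "score" (0 to 1); they miss things now and then, are a little off and sometimes report something else, mostly with a low value. They report only what shows in the picture. A call takes as long as a camera call. They do not tell look-alikes from the thing itself.
- models.boxes_of(picture, name): "rect" ([left, top, right, bottom] in pixels, round what is visible of it).
The state is a dict: "clock": time; "qpos": joint angles; "qd": joint speeds; "tau": joint torques, N m; "eef_pos": TCP position; "tool_rot": TCP orientation; "force": force on the tool from outside, world axes, zero at the start; "torque": the same for the moment, N m; "width": finger opening in mm; "gripper_force": force on a finger pad.
Only numpy, scipy, OpenCV 4.12 (cv2) and the standard library are available. Lean on these libraries where they do the work, as an engineer would, in place of code of your own. Each camera call takes 0.05 s, during which the arm holds its last target. There are 200 camera calls.

## Task

The walnut blank is next for drilling: in the crate, first lay the pale blank that lies across the others down on the floor of the crate in the empty bay, then lift the walnut blank out by itself and lay it on the drill press table. Push it along the fence and under the drill until it lies flat against the fence with its end hard up against the stop. Leave the three pale blanks in the crate, do not bump the drill head or shift the stop, and leave the other things on the bench where they are.

Things in the scene. Friction and masses are not known exactly. Their poses are not given: they have to be found in the camera images.
- walnut: dark brown walnut blank with red waxed ends, one of the three that lie side by side on the crate floor: sawn square billet, 180 x 40 x 40 mm, about 0.2 kg; origin at its centre, x along its length; y and z square to its faces. Any long face may be down and either end first.
- pale_a: pale blank with white ends on the crate floor: sawn square billet, 180 x 40 x 40 mm, about 0.2 kg; origin at its centre, x along its length; beside its middle at least 25 mm is free to the next blank or wall, likewise for the other two.
- pale_b: pale blank with white ends on the crate floor, like pale_a: sawn square billet, 180 x 40 x 40 mm, about 0.2 kg; origin at its centre, x along its length.
- pale_top: pale blank with white ends lying crosswise on top of the other three: sawn square billet, 180 x 40 x 40 mm, about 0.2 kg; origin at its centre, x along its length; its underside is 40 mm above the crate's floor.
- crate: grey slatted crate, fixed to the bench, outside 246 (x) x 328 (y) x 65 mm high, walls and floor 8 mm thick, 16 mm corner posts inside; origin at the centre of its underside on the bench, z up. The three lower blanks lie along its x, about 72 mm apart (at y about -108, -36 and +36 mm, in any order).
- bay (a point): centre, on the crate's floor (8 mm above the bench), of the empty bay at the crate's +y side; axes as the crate. It takes one blank laid along x: 28 mm is then free to the wall and about 30 mm to the next blank.
- stop_face (a point): point where a blank's end must come, on the stop's face at the drill table's surface (90 mm above the bench), 20 mm before the fence face. x runs along the fence, the way to push, towards the stop; y points square into the fence; z up. A blank that is home has its centre at (-90, 0, 20) mm. The stop: an aluminium block 34 mm high, red knob, clamped: 40 N does not shift it.
- fence_face (a point): point on the fence's face at the table's surface, level with the bit; axes as stop_face. The fence is a straight pale wooden board, 45 mm high above the table, fixed, running the whole length of the table. The plywood table is flat and clear: it reaches from x = -330 mm (open end, nearest the robot) to +120 mm and from y = -130 mm (free edge) to beyond the fence.
- bit_tip (a point): tip of the drill bit, 65 mm above the drill table, 20 mm before the fence face and 30 to 60 mm before the stop's face.
- drill_head: overhanging head of the green drill press, fixed: bit (r 4 mm), chuck (r 22 mm, from 115 mm above the drill table), quill, and from 195 mm above it the casting: round nose of r 50 mm about the bit's axis and a body 100 mm wide (belt cover 112 mm) running back over the fence in +y. Feed handles on its +x side only. Origin on the bench under the bit, axes as stop_face.
- kokeshi: standing turned wooden doll with a black head, 146 mm high, 58 mm across; origin at the centre of its foot. Bystander.
- mug: red mug, 76 mm across, 85 mm high, handle at its +y; origin at the centre of its foot. Bystander.
- hammer: hammer lying flat, 270 mm long along its x, head at +x, 26 mm high; origin under its middle. Bystander.
- jar_a: amber jar with a black lid, 64 mm across, 95 mm high; origin at the centre of its foot. Bystander.
- jar_b: glass jar with a blue lid, 56 mm across, 80 mm high; origin at the centre of its foot. Bystander.
- dust_brush: wooden bench brush lying flat, 160 mm long along its x, 42 mm wide, 20 mm high; origin under its middle. Bystander.
Not all that is in view belongs to the job. Leave any purple look-alike of the pale_top alone.

How it is judged:
By the outcome, as a careful person would: the job done as asked, in the order asked, and still so for the second after the job is handed in, with the robot touching nothing.
It also fails if it takes over 67 s, if anything falls off the work surface, if the arm or the gripper's body presses on something with over 40 N, if the wrist force passes 120 N, or if a joint passes its speed limit or range.

## Working session

There is one attempt and no reset: what is moved stays moved. The work goes in short steps, Python scripts to look and compute and a shell command to move; the robot and the scene stay as the last step left them, time stands still between calls to the robot, and variables do not carry over. Pictures are saved under pics/ and viewed, at most 10 in all, crops included, and the job is handed in when it is done.

```bash
mkdir -p pics; ls; cat > h.py <<'E'
import numpy as np, cv2
from cell import status, get_image, ctrl, models
def world(p,mask=None):
    v,u=np.mgrid[0:400,0:640]; z=p["z_map"].astype(float)
    X=np.stack([(u-p["cx"])/p["fx"]*z,-(v-p["cy"])/p["fy"]*z,-z],-1)
    W=X@np.array(p["rotation"]).T+np.array(p["position"]); W[z==0]=np.nan
    return W
def save(n,img): cv2.imwrite("pics/"+n,img[...,::-1])
E
python3 - <<'E'
from h import *
import pickle
s=status.read_state(); print(s)
for n in("top","scene"):
    p=get_image(n); save(n+"0.png",p["color"]); pickle.dump(p,open(n+"0.pkl","wb"))
    print(n,{k:(np.round(v,3).tolist() if not isinstance(v,(str,dict)) else v) for k,v in p.items() if k not in("color","z_map")})
    for t in["walnut","pale_a","pale_top","crate","drill_head","stop_face","fence_face","bit_tip","kokeshi","mug","hammer","jar_a","jar_b","dust_brush"]:
        try: print(t,[(np.round(d["rect"]).astype(int).tolist(),round(d["score"],2)) for d in models.boxes_of(p,t)[:5]])
        except Exception as e: print(t,e)
E
```

```text
pics
{'clock': 0.0, 'qpos': array([-1.30182388,  0.6293547 ,  0.03843947,  1.51838865, -0.02703767,
        0.99628739, -0.02001331]), 'qd': array([ 8.19385543e-04,  5.68806195e-04,  1.01126589e-03,  3.36169432e-04,
       -3.97528952e-04,  8.65610013e-04,  1.70238183e-05]), 'tau': array([ 9.69634166e-04, -5.63410771e+01,  1.22617912e+00, -1.93439448e+01,
        1.09073496e-02,  1.04181049e-02,  2.26327688e-05]), 'eef_pos': array([213.313257  , 613.3297306 , 230.37686978]), 'tool_rot': array([-3.13967204e+00, -6.79468535e-06,  2.80678794e+00]), 'force': array([-0.04308332, -0.20651129, -0.3825241 ]), 'torque': array([ 0.01538202, -0.03941899, -0.04311861]), 'gripper_force': 0.0, 'width': 85.46652743939421}
top {'fx': 480.555, 'fy': 480.555, 'cx': 321.721, 'cy': 202.03, 'position': [205.01, -34.538, 1492.798], 'rotation': [0.215, -0.003, -1.483], 'shot': 1}
walnut [([371, 172, 401, 232], 0.65)]
pale_a [([417, 184, 449, 244], 0.61), ([394, 183, 425, 241], 0.58), ([345, 128, 362, 151], 0.36)]
pale_top [([388, 308, 448, 322], 0.89), ([381, 184, 443, 224], 0.71)]
crate [([337, 150, 463, 
[... 938 characters left out ...]
)]
crate [([187, 156, 316, 247], 0.93), ([228, 267, 324, 328], 0.36)]
drill_head [([338, 126, 544, 355], 0.6), ([247, 237, 268, 270], 0.29)]
stop_face [([384, 271, 408, 292], 0.93)]
fence_face [([340, 128, 543, 352], 0.87)]
bit_tip [([370, 128, 542, 266], 0.91)]
kokeshi [([320, 214, 340, 260], 0.83), ([198, 214, 223, 252], 0.48)]
mug [([335, 199, 363, 234], 0.61), ([203, 167, 253, 204], 0.43)]
hammer [([231, 264, 325, 328], 0.84)]
jar_a [([245, 239, 269, 271], 0.86), ([200, 212, 221, 251], 0.67), ([228, 265, 324, 328], 0.23)]
jar_b [([245, 239, 269, 271], 0.86), ([200, 212, 221, 251], 0.67), ([228, 265, 324, 328], 0.23)]
dust_brush [([325, 198, 374, 212], 0.72), ([186, 157, 316, 249], 0.54)]
```

```bash
sed -i 's/np.array(p\["rotation"\]).T/Rot.from_euler("xyz",p["rotation"]).as_matrix().T/; 1a from scipy.spatial.transform import Rotation as Rot' h.py
python3 - <<'E'
from h import *
import pickle
p=pickle.load(open("top0.pkl","rb"))
c=p["color"]
save("topcrop.png",cv2.resize(c[50:340,85:470],None,fx=2.05,fy=2.05,interpolation=cv2.INTER_CUBIC))
p=pickle.load(open("scene0.pkl","rb"))
save("scenecrop.png",cv2.resize(p["color"][110:360,180:560],None,fx=2.1,fy=2.1,interpolation=cv2.INTER_CUBIC))
E
```

```text
(no output)
```

View pics/topcrop.png

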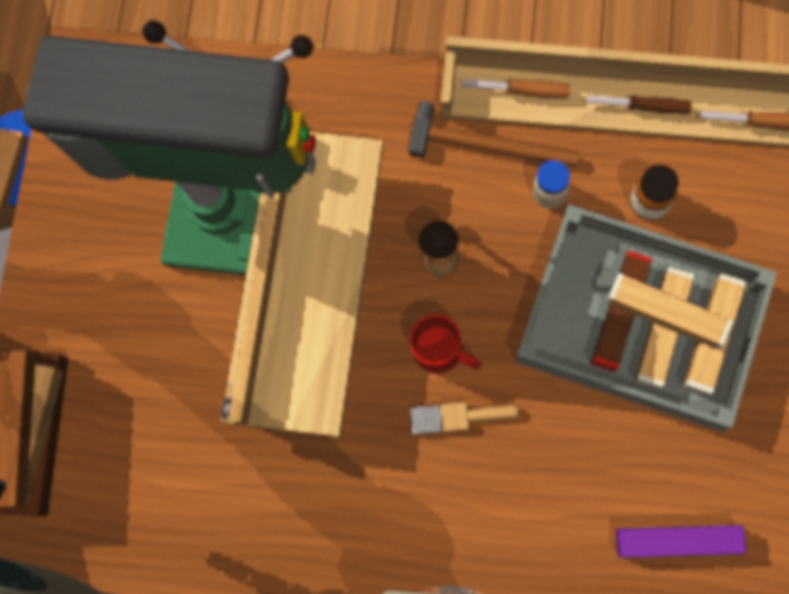

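View pics/scenecrop.png

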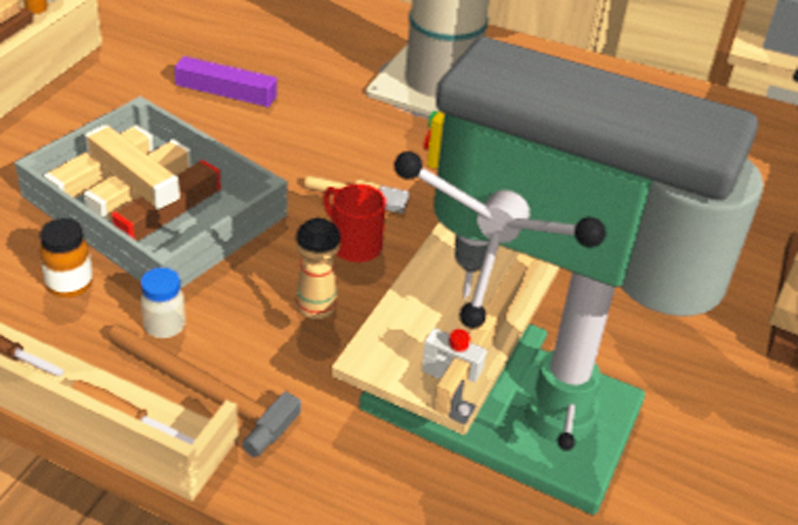

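```bash
cat > m.py <<'E'
from h import *
import pickle
def clusters(n):
    p=pickle.load(open(n+"0.pkl","rb")); W=world(p); C=p["color"].astype(int); return p,W,C
if __name__=="__main__":
    for n in("top","scene"):
        p,W,C=clusters(n); b=cv2.GaussianBlur(p["color"],(3,3),0)
        z=W[...,2]
        def rect(m,name,mn=8):
            k,l,s,c=cv2.connectedComponentsWithStats(m.astype(np.uint8))
            for i in range(1,k):
                if s[i,4]<mn: continue
                q=W[l==i]; r=cv2.minAreaRect(q[:,:2].astype(np.float32))
                print(n,name,"px",np.round(c[i]).astype(int),"n",s[i,4],"med",np.round(np.nanmedian(q,0)),"rect",np.round(r[0]),np.round(r[1]),round(r[2],1))
        ok=np.isfinite(z)
        x0,y0=(330,140) if n=="top" else (180,150); x1,y1=(470,265) if n=="top" else (322,250)
        roi=np.zeros_like(ok); roi[y0:y1,x0:x1]=1
        rect(roi&ok&(z>80)&(z<96),"paletop")
        rect(roi&ok&(z>40)&(z<54)&(C.sum(-1)>380)&(C[...,0]>C[...,2]+25),"pale")
        rect(roi&ok&(z>40)&(z<54)&(C[...,0]>C[...,2]+20)&(C.sum(-1)<330),"walnut")
        rect(roi&ok&(z>57)&(z<72)&(abs(C[...,0]-C[...,2])<25),"rim")
        t=ok&(z>84)&(z<96); t[:,345:]&=(n!="top"); rect(t&~roi,"table",40)
        t=ok&(z>129)&(z<141);t[:,345:]&=(n!="top"); rect(t&~roi,"fence",15)
        t=ok&(z>118)&(z<128)
        if n=="scene":
            rect(t&~roi,"stoptop",6)
        print(n,"purple",np.nanmedian(W[(C[...,2]>C[...,1]+60)&(C[...,0]>C[...,1]+40)],0).round())
E
python3 m.py
```

```text
top paletop px [352 141] n 15 med [713. -88.  83.] rect [711. -89.] [10. 22.] 2.3
top paletop px [406 144] n 101 med [ 716. -253.   92.] rect [ 715. -254.] [27. 55.] 4.6
top paletop px [412 201] n 799 med [ 537. -280.   87.] rect [ 538. -279.] [180.  42.] 71.6
top pale px [394 146] n 8 med [ 719. -224.   49.] rect [ 719. -223.] [14.  2.] 19.3
top pale px [415 188] n 161 med [ 589. -295.   48.] rect [ 589. -296.] [40. 44.] 76.5
top pale px [439 195] n 251 med [ 575. -371.   48.] rect [ 572. -371.] [40. 70.] 75.8
top pale px [407 223] n 245 med [ 480. -276.   47.] rect [ 477. -273.] [36. 85.] 77.0
top pale px [429 229] n 277 med [ 464. -342.   47.] rect [ 464. -343.] [40. 67.] 76.1
top walnut px [355 146] n 30 med [ 707. -103.   49.] rect [ 712. -102.] [14. 47.] 23.7
top walnut px [402 153] n 17 med [ 700. -251.   48.] rect [ 700. -250.] [30.  6.] 80.4
top walnut px [395 180] n 146 med [ 612. -232.   48.] rect [ 611. -232.] [40. 39.] 76.7
top walnut px [384 214] n 365 med [ 498. -203.   48.] rect [ 499. -204.] [40. 90.] 76.4
top walnut px [399 222] n 27 med [ 479. -252.   47.] rect [ 4
[... 7569 characters left out ...]
top px [332 228] n 64 med [625.  88. 124.] rect [616.  83.] [27. 55.] 42.2
scene stoptop px [432 236] n 9 med [523. 329. 120.] rect [517. 329.] [ 2. 26.] 85.3
scene stoptop px [425 247] n 15 med [568. 327. 123.] rect [568. 326.] [ 1. 49.] 87.8
scene stoptop px [418 259] n 10 med [617. 325. 123.] rect [620. 325.] [ 2. 28.] 86.2
scene stoptop px [411 271] n 7 med [666. 324. 123.] rect [663. 324.] [ 0. 24.] 86.8
scene stoptop px [389 280] n 57 med [720. 289. 124.] rect [718. 285.] [14. 33.] 10.4
scene stoptop px [451 287] n 55 med [668. 425. 123.] rect [665. 425.] [16. 42.] 10.3
scene stoptop px [398 293] n 73 med [751. 322. 123.] rect [736. 320.] [20. 69.] 77.6
scene purple [ 222. -306.   32.]
```

```bash
python3 - <<'E'
from m import *
for n in("top","scene"):
    p,W,C=clusters(n); x,y,z=W[...,0],W[...,1],W[...,2]
    R=(x>325)&(x<690)&(y>285)&(y<340)
    face=R&(z>100)&(z<128); print(n,"face n",face.sum())
    for nm,m in(("face",face),("top",R&(z>130)&(z<140))):
        for lo in range(325,690,60):
            q=y[m&(x>lo)&(x<lo+60)]
            if q.size>5: print(nm,lo+30,np.percentile(q,[3,20,50,80,97]).round(1),q.size)
    q=W[R&(z>86)&(z<94)]; 
    if len(q): print("table maxy",[ (lo+30,np.nanpercentile(q[(q[:,0]>lo)&(q[:,0]<lo+60),1],97).round(1)) for lo in range(325,690,60) if ((q[:,0]>lo)&(q[:,0]<lo+60)).sum()>10])
    S=(x>660)&(x<770)&(y>230)&(y<350)&(z>95)&(z<140)
    vs,us=np.nonzero(S); print("stop pts",len(vs))
    if n=="scene":
        for zz in range(95,150,5):
            q=W[(x>640)&(x<780)&(y>255)&(y<302)&(z>zz)&(z<zz+5)]
            if len(q): print(zz,q.min(0).round(),np.median(q,0).round(),q.max(0).round(),len(q))
        b=(y>200)&(y<330)&(x>560)&(x<720)
        for zz in range(150,290,10):
            q=W[b&(z>zz)&(z<zz+10)]
            if len(q): print("bit",zz,np.median(q,0).round(),q.min(0).round(),q.max(0).round(),len(q))
        save("drill.png",cv2.resize(p["color"][225:310,350:450],None,fx=6,fy=6,interpolation=cv2.INTER_CUBIC))
    T=W[(abs(z-90)<3)&(x>280)&(x<800)&(y>170)&(y<300)]
    for yy in(190,220,250,280):
        q=T[abs(T[:,1]-yy)<10,0]; print("table x",yy,q.min().round(),q.max().round())
    q=T[(T[:,0]>350)&(T[:,0]<450),1]; print("free edge",q.min())
E
```

```text
top face n 276
face 355 [308.7 309.3 310.3 311.1 331.1] 55
face 415 [306.8 307.8 308.7 309.4 315.1] 55
face 475 [305.2 305.7 306.4 307.2 308.4] 48
face 535 [303.6 304.4 305.  305.6 306.8] 46
face 595 [302.1 303.  303.4 304.  305. ] 47
face 655 [301.  301.7 302.2 302.8 303.9] 25
top 355 [309.3 312.1 317.8 323.3 326.7] 130
top 415 [308.2 311.3 317.  322.6 325.3] 123
top 475 [305.8 308.8 314.3 319.8 323.5] 127
top 535 [304.1 307.7 313.2 318.9 322.3] 122
top 595 [303.3 305.7 311.3 317.  320.4] 112
top 655 [302.3 303.9 307.6 316.6 319.9] 34
table maxy [(355, np.float64(310.4)), (415, np.float64(338.2)), (475, np.float64(338.8)), (535, np.float64(338.9)), (595, np.float64(339.6)), (655, np.float64(338.7))]
stop pts 73
table x 190 313.0 762.0
table x 220 314.0 763.0
table x 250 314.0 763.0
table x 280 315.0 764.0
free edge 177.19996771934024
scene face n 135
face 475 [328.5 328.5 328.9 329.4 329.4] 6
face 535 [326.6 327.  327.8 328.3 329.2] 41
face 595 [324.6 325.2 325.8 326.6 327.5] 47
face 655 [323.  323.7 324.2 324.9 325.4] 41
top 535 [310.5 313.9 319.7 325.4 327.9] 91
top 595 [309.3 312
[... 1298 characters left out ...]
. 220.] 18
bit 220 [662. 288. 225.] [655. 269. 220.] [667. 302. 230.] 41
bit 230 [665. 289. 236.] [657. 270. 230.] [669. 303. 239.] 42
bit 240 [664. 289. 245.] [653. 266. 240.] [671. 304. 250.] 52
bit 250 [664. 290. 254.] [657. 270. 250.] [670. 304. 259.] 50
bit 260 [666. 292. 261.] [664. 289. 260.] [667. 298. 263.] 3
bit 280 [692. 279. 288.] [673. 245. 282.] [697. 308. 290.] 37
table x 190 460.0 765.0
table x 220 475.0 766.0
table x 250 532.0 766.0
table x 280 466.0 767.0Traceback (most recent call last):
  File "<stdin>", line 26, in <module>
    return umr_minimum(a, axis, None, out, keepdims, initial, where)
ValueError: zero-size array to reduction operation minimum which has no identity
```

View pics/drill.png

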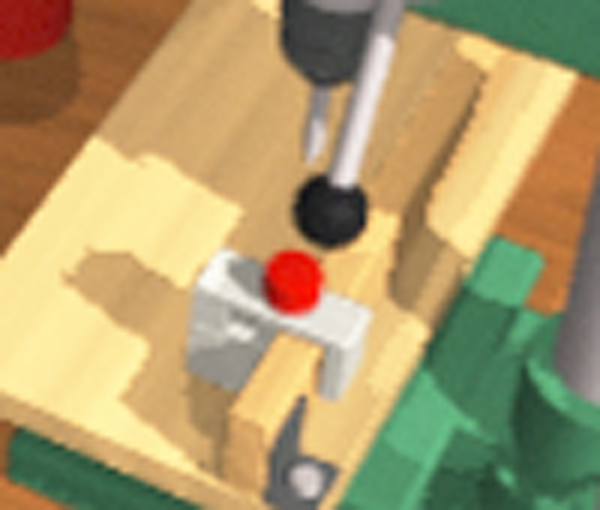

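Candidates for pale_top (top image): crossing pale blank (412,201); pale floor blanks (411,208) and (434,212); purple bar (418,315), which is the look-alike. I choose (412,201) at z 88. The walnut is the dark blank with red ends at (388,202). The view also shows the stop block with its red knob and the bit clear of it. Next I go above the crate for the close check.

```bash
A='{"delta_pos":[1.7,-3.5,0],"yaw":-0.062}'
python3 -m handwheel '[{"delta_pos":[1.7,-3.5,0],"yaw":-0.062},{"delta_pos":[1.7,-3.5,0],"yaw":-0.062},{"delta_pos":[1.7,-3.5,0],"yaw":-0.062},{"delta_pos":[1.7,-3.5,0],"yaw":-0.062},{"delta_pos":[1.7,-3.5,0],"yaw":-0.062},{"delta_pos":[1.7,-3.5,0],"yaw":-0.062},{"delta_pos":[1.7,-3.5,0],"yaw":-0.062},{"delta_pos":[1.7,-3.5,0],"yaw":-0.062},{"delta_pos":[1.7,-3.5,0],"yaw":-0.062},{"delta_pos":[1.7,-3.5,0],"yaw":-0.062}]' 1
```

```text
clock: 2.33
eef_pos: [384.2, 262.3, 231.7]
tool_rot: [3.141, -0.0, 2.184]
force: [-0.2, 0.8, 0.8]
width: 85.5
gripper_force: 0.0
```

```bash
python3 -m handwheel '[{"delta_pos":[1.4,-3.8,0],"yaw":-0.062},{"delta_pos":[1.4,-3.8,0],"yaw":-0.062},{"delta_pos":[1.4,-3.8,0],"yaw":-0.062},{"delta_pos":[1.4,-3.8,0],"yaw":-0.062},{"delta_pos":[1.4,-3.8,0],"yaw":-0.062},{"delta_pos":[1.4,-3.8,0],"yaw":-0.062},{"delta_pos":[1.4,-3.8,0],"yaw":-0.062},{"delta_pos":[1.4,-3.8,0],"yaw":-0.062},{"delta_pos":[1.4,-3.8,0],"yaw":-0.062},{"delta_pos":[1.4,-3.8,0],"yaw":-0.062}]' >/dev/null
python3 -m handwheel '[{"delta_pos":[0.3,-3.2,0],"yaw":-0.062},{"delta_pos":[0.3,-3.2,0],"yaw":-0.062},{"delta_pos":[0.3,-3.2,0],"yaw":-0.062},{"delta_pos":[0.3,-3.2,0],"yaw":-0.062},{"delta_pos":[0.3,-3.2,0],"yaw":-0.062},{"delta_pos":[0,0,0],"yaw":0},{"delta_pos":[0,0,0],"yaw":0}]'
cat >> h.py <<'E'
def wworld(p,s):
    v,u=np.mgrid[0:400,0:640]; z=p["z_map"].astype(float)
    a=(u-p["cx"])/p["fx"]; b=(v-p["cy"])/p["fy"]; r=np.hypot(a,b)+1e-9
    t=np.tan(np.minimum(r,1.4)); X=np.stack([a/r*t*z,-b/r*t*z,-z],-1)
    H=np.array(p["hand_eye"]); X=X@H[:3,:3].T+H[:3,3]
    W=X@Rot.from_euler("xyz",s["tool_rot"]).as_matrix().T+np.array(s["eef_pos"]); W[(z==0)|(r>1.4)]=np.nan
    return W
def rects(W,m,name,mn=30):
    k,l,s,c=cv2.connectedComponentsWithStats(m.astype(np.uint8))
    for i in range(1,k):
        if s[i,4]<mn: continue
        q=W[l==i]; r=cv2.minAreaRect(q[:,:2].astype(np.float32))
        print(name,"px",np.round(c[i]).astype(int),"n",s[i,4],"med",np.round(np.nanmedian(q,0)),"rect",np.round(r[0],1),np.round(r[1]),round(r[2],1))
E
python3 - <<'E'
from h import *
import pickle
s=status.read_state(); p=get_image("wrist"); pickle.dump((s,p),open("w1.pkl","wb"))
save("w1.png",p["color"]); W=wworld(p,s); z=W[...,2]; C=p["color"].astype(int)
print(s["qpos"].round(2), s["clock"])
near=(abs(W[...,0]-535)<200)&(abs(W[...,1]+250)<230)
print(np.nanpercentile(z,[5,50,95]))
rects(W,near&(z>78)&(z<100),"top"); rects(W,near&(z>40)&(z<55),"low"); rects(W,near&(z>57)&(z<73),"rim")
E
```

```text
clock: 3.75
eef_pos: [537.9, -278.5, 231.2]
tool_rot: [3.142, 0.001, 1.253]
force: [-0.2, 0.8, 0.7]
width: 85.5
gripper_force: 0.0
[ 0.12  0.61  0.5   1.66 -0.34  0.96  0.43] 3.75
[-531.63010333    7.6753424   322.28163221]
top px [479 105] n 1508 med [ 719. -249.   95.] rect [ 718.8 -250.9] [56. 32.] 90.0
top px [315 175] n 7237 med [ 543. -268.   88.] rect [ 540.  -277.9] [180.  41.] 71.8
low px [293  93] n 2605 med [ 554. -166.   49.] rect [ 538.9 -234. ] [285. 232.] 76.2
low px [449 102] n 309 med [ 704. -243.   49.] rect [ 712.4 -245.8] [63. 26.] 74.2
low px [361 112] n 1712 med [ 606. -229.   48.] rect [ 605.6 -228.6] [41. 51.] 75.9
low px [256 120] n 2869 med [ 499. -202.   47.] rect [ 497.8 -201.8] [41. 86.] 76.0
low px [359 173] n 1665 med [ 586. -292.   48.] rect [ 585.3 -292.6] [41. 53.] 77.5
low px [259 183] n 2593 med [ 478. -268.   47.] rect [ 476.8 -269. ] [41. 85.] 77.5
low px [365 236] n 1912 med [ 572. -366.   48.] rect [ 571.9 -368.1] [41. 72.] 74.7
low px [270 242] n 1674 med [ 464. -338.   47.] rect [ 462.9 -340.4] [41. 64.] 75.9
low px [315 275] n 1029 med [ 502. -401.   48.] rect [ 501.1 -392.6] [ 19. 218.] 76.1
rim px [202  91] n 3306 med [ 444. -126.   64.] rect [ 452.8 -165.7] [309. 144.] 45.2
rim px [412 112] n 2518 med [ 659. -241.   65.] rect [ 647.3 -258.4] [276.  25.] 76.2
rim px [459 103] n 641 med [ 707. -244.   67.] rect [ 715.5 -249.1] [62. 33.] 83.9
rim px [314 284] n 1632 med [ 498. -402.   64.] rect [ 497.4 -395.6] [ 26. 213.] 76.3
```

View pics/w1.png

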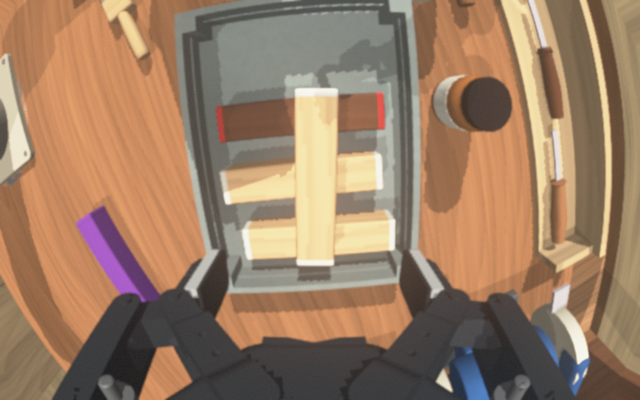

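The wrist view shows the crossing pale blank with white ends at (315,175), the walnut with red ends under it at (300,118), and the purple bar far off at (118,250). The choice holds, so I grasp it.

```bash
python3 -m handwheel '[{"delta_pos":[0.2,0,-4],"yaw":0},{"delta_pos":[0,0,-4],"yaw":0},{"delta_pos":[0,0,-4],"yaw":0},{"delta_pos":[0,0,-3],"yaw":0},{"delta_pos":[0,0,-1.5],"yaw":0},{"delta_pos":[0,0,-1],"yaw":0},{"delta_pos":[0,0,0],"yaw":0}]' 1
python3 -m handwheel '[{"delta_pos":[0,0,0],"yaw":0},{"delta_pos":[0,0,0],"yaw":0},{"delta_pos":[0,0,0],"yaw":0},{"delta_pos":[0,0,0],"yaw":0},{"delta_pos":[0,0,0],"yaw":0},{"delta_pos":[0,0,0],"yaw":0},{"delta_pos":[0,0,0],"yaw":0}]' -1
```

```text
clock: 4.38
eef_pos: [539.9, -273.7, 54.4]
tool_rot: [-3.138, -0.002, 1.259]
force: [-0.3, 1.0, -0.3]
width: 85.3
gripper_force: 0.0
clock: 4.97
eef_pos: [541.6, -276.5, 57.9]
tool_rot: [3.139, -0.0, 1.257]
force: [-1.1, 0.3, 6.7]
width: 39.0
gripper_force: 61.4
```

```bash
python3 -m handwheel '[{"delta_pos":[0,0,1],"yaw":0},{"delta_pos":[0,0,2],"yaw":0},{"delta_pos":[0,0,3],"yaw":0},{"delta_pos":[0,0,3],"yaw":0},{"delta_pos":[0,0,2],"yaw":0},{"delta_pos":[0.1,0.9,0],"yaw":0.11},{"delta_pos":[0.1,0.9,0],"yaw":0.11},{"delta_pos":[0.1,0.9,0],"yaw":0.11},{"delta_pos":[0.1,0.9,0],"yaw":0.11},{"delta_pos":[0.1,0.9,0],"yaw":0.11}]'
python3 -m handwheel '[{"delta_pos":[0.1,0.9,0],"yaw":0.11},{"delta_pos":[0.1,0.9,0],"yaw":0.11},{"delta_pos":[0.1,0.9,0],"yaw":0.11},{"delta_pos":[0.1,0.9,0],"yaw":0.11},{"delta_pos":[0.1,0.9,0],"yaw":0.11},{"delta_pos":[0.2,0.9,0],"yaw":0.11},{"delta_pos":[0.2,0.9,0],"yaw":0.11},{"delta_pos":[0.2,0.9,0],"yaw":0.11},{"delta_pos":[0.2,0.9,0],"yaw":0.11},{"delta_pos":[0.1,0.7,0],"yaw":0.105}]'
python3 -m handwheel '[{"delta_pos":[0,0,0],"yaw":0},{"delta_pos":[0,0,0],"yaw":0},{"delta_pos":[0,0,0],"yaw":0}]'
python3 -c "
from h import *
s=status.read_state();print(s['qpos'].round(2),s['eef_pos'],s['tool_rot'])"
```

```text
clock: 5.8
eef_pos: [545.3, -230.6, 167.0]
tool_rot: [3.142, 0.0, 1.812]
force: [-0.4, -1.0, -1.3]
width: 39.0
gripper_force: 60.8
clock: 6.63
eef_pos: [559.4, -142.4, 166.9]
tool_rot: [-3.141, 0.0, 2.907]
force: [-0.5, -0.2, -1.6]
width: 39.3
gripper_force: 60.8
clock: 6.88
eef_pos: [559.2, -144.1, 166.6]
tool_rot: [-3.141, -0.0, 2.898]
force: [-0.2, -0.5, -1.9]
width: 39.4
gripper_force: 60.8
[ 0.2   0.6   0.01  1.79 -0.    0.75  1.54] [ 559.19392322 -144.06109813  166.57173178] [-3.14062399e+00 -2.47512086e-05  2.89827526e+00]
```

```bash
python3 -m handwheel '[{"delta_pos":[0.1,0,-2],"yaw":0},{"delta_pos":[0,0,-3],"yaw":0},{"delta_pos":[0,0,-3],"yaw":0},{"delta_pos":[0,0,-2.5],"yaw":0},{"delta_pos":[0,0,-2],"yaw":0},{"delta_pos":[0,0,-1],"yaw":0},{"delta_pos":[0,0,-0.6],"yaw":0},{"delta_pos":[0,0,-0.3],"yaw":0},{"delta_pos":[0,0,0],"yaw":0},{"delta_pos":[0,0,0],"yaw":0}]'
python3 -m handwheel '[{"delta_pos":[0,0,-0.2],"yaw":0},{"delta_pos":[0,0,-0.2],"yaw":0},{"delta_pos":[0,0,0],"yaw":0}]'
```

```text
clock: 7.72
eef_pos: [561.4, -143.4, 23.3]
tool_rot: [-3.141, 0.002, 2.901]
force: [-0.4, 0.2, -1.5]
width: 39.1
gripper_force: 60.7
clock: 7.97
eef_pos: [561.0, -143.2, 18.7]
tool_rot: [3.142, 0.001, 2.902]
force: [0.0, -0.3, -0.9]
width: 39.1
gripper_force: 61.2
```

```bash
python3 -m handwheel '[{"delta_pos":[0,0,-0.1],"yaw":0},{"delta_pos":[0,0,0],"yaw":0}]'
python3 -m handwheel '[{"delta_pos":[0,0,0],"yaw":0},{"delta_pos":[0,0,0],"yaw":0},{"delta_pos":[0,0,0],"yaw":0},{"delta_pos":[0,0,0],"yaw":0}]' 0.25
python3 -m handwheel '[{"delta_pos":[0,0,1],"yaw":0},{"delta_pos":[0,0,2],"yaw":0},{"delta_pos":[0,0,4],"yaw":0},{"delta_pos":[0,0,4],"yaw":0},{"delta_pos":[0,0,4],"yaw":0},{"delta_pos":[-0.4,-1.6,0],"yaw":0},{"delta_pos":[-0.5,-2,0],"yaw":0},{"delta_pos":[-0.6,-2.4,0],"yaw":0},{"delta_pos":[-0.2,-1,0],"yaw":0},{"delta_pos":[0,0,0],"yaw":0}]'
python3 -m handwheel '[{"delta_pos":[0,0,0],"yaw":0},{"delta_pos":[0,0,0],"yaw":0}]'
python3 - <<'E'
from h import *
s=status.read_state(); p=get_image("wrist")
save("w2.png",p["color"]); W=wworld(p,s); z=W[...,2]
near=(abs(W[...,0]-545)<160)&(abs(W[...,1]+250)<180)
rects(W,near&(z>38)&(z<55),"low"); print(s["eef_pos"],s["tool_rot"],s["width"])
E
```

```text
clock: 8.13
eef_pos: [561.1, -143.2, 18.4]
tool_rot: [3.141, 0.001, 2.902]
force: [-1.0, -0.4, 7.2]
width: 38.9
gripper_force: 62.7
clock: 8.47
eef_pos: [560.4, -147.0, 18.3]
tool_rot: [-3.138, 0.002, 2.899]
force: [-2.5, -6.4, 4.3]
width: 53.5
gripper_force: 3.6
clock: 9.3
eef_pos: [542.7, -216.2, 167.9]
tool_rot: [-3.14, 0.001, 2.897]
force: [-0.5, 0.3, -0.3]
width: 53.1
gripper_force: 0.0
clock: 9.47
eef_pos: [544.1, -211.0, 167.2]
tool_rot: [3.14, -0.0, 2.904]
force: [0.4, 0.1, -0.2]
width: 53.6
gripper_force: 0.0
low px [262 158] n 3743 med [ 496. -299.   48.] rect [ 535.5 -248.7] [316. 232.] 76.2
low px [233 165] n 7260 med [ 504. -274.   48.] rect [ 519.1 -278.4] [ 41. 174.] 77.6
low px [309 179] n 8508 med [ 533. -211.   48.] rect [ 543.8 -213.4] [ 41. 180.] 76.3
low px [390 171] n 6872 med [ 542. -140.   48.] rect [ 564.4 -143.2] [ 41. 180.] 75.7
low px [164 191] n 6538 med [ 510. -350.   48.] rect [ 518.9 -355. ] [ 42. 180.] 75.9
low px [313 299] n 782 med [ 657. -237.   49.] rect [ 657.3 -236.7] [118.   4.] 76.6
low px [311 330] n 315 med [ 700. -250.   47.] rect [ 701.4 -251.3] [37.  7.] 89.6
[ 544.13997722 -210.96178373  167.2302837 ] [ 3.13987778e+00 -2.45356532e-04  2.90364876e+00] 53.560207341017104
```

View pics/w2.png

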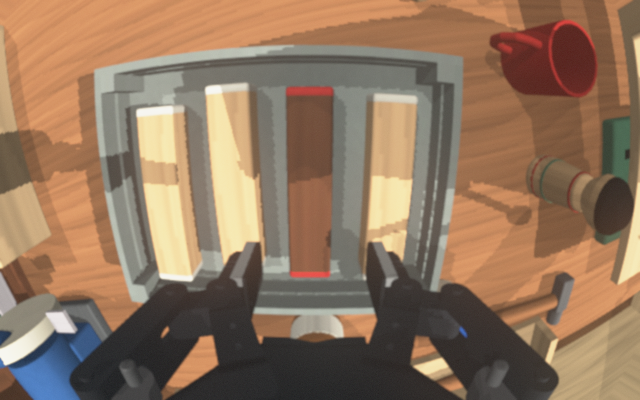

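The crossing pale blank now lies flat in the bay (px 390,171), parallel to the others. The walnut (px 309,179) is free on top, with gaps on both sides.

```bash
python3 -m handwheel '[{"delta_pos":[0,0,-4],"yaw":0},{"delta_pos":[0,0,-3],"yaw":0},{"delta_pos":[0,0,-2],"yaw":0},{"delta_pos":[0,0,0],"yaw":0},{"delta_pos":[0,0,0],"yaw":0}]'
```

```text
clock: 9.93
eef_pos: [543.4, -211.4, 76.5]
tool_rot: [3.141, -0.002, 2.904]
force: [0.5, -0.6, 0.7]
width: 53.5
gripper_force: 0.0
```

```bash
python3 -m handwheel '[{"delta_pos":[0,-0.15,0],"yaw":0},{"delta_pos":[0,0,-2],"yaw":0},{"delta_pos":[0,0,-2],"yaw":0},{"delta_pos":[0,0,-1.3],"yaw":0},{"delta_pos":[0,0,-0.5],"yaw":0},{"delta_pos":[0,0,0],"yaw":0},{"delta_pos":[0,0,0],"yaw":0}]'
python3 -m handwheel '[{"delta_pos":[0,0,0],"yaw":0},{"delta_pos":[0,0,0],"yaw":0},{"delta_pos":[0,0,0],"yaw":0},{"delta_pos":[0,0,0],"yaw":0},{"delta_pos":[0,0,0],"yaw":0}]' -1
python3 -m handwheel '[{"delta_pos":[0,0,0.5],"yaw":0},{"delta_pos":[0,0,1],"yaw":0},{"delta_pos":[0,0,2],"yaw":0},{"delta_pos":[0,0,3],"yaw":0},{"delta_pos":[0,0,4],"yaw":0},{"delta_pos":[0,0,4],"yaw":0},{"delta_pos":[0,0,4],"yaw":0},{"delta_pos":[0,0,2],"yaw":0},{"delta_pos":[0,0,0],"yaw":0},{"delta_pos":[0,0,0],"yaw":0}]'
```

```text
clock: 10.52
eef_pos: [544.2, -214.7, 20.1]
tool_rot: [-3.142, 0.001, 2.902]
force: [0.2, -0.7, 0.0]
width: 53.2
gripper_force: 0.0
clock: 10.93
eef_pos: [544.5, -215.0, 20.7]
tool_rot: [-3.141, 0.002, 2.902]
force: [-0.2, 0.0, 6.8]
width: 38.8
gripper_force: 62.4
clock: 11.77
eef_pos: [543.7, -214.6, 225.8]
tool_rot: [-3.141, 0.002, 2.902]
force: [-0.2, 0.1, -2.9]
width: 39.3
gripper_force: 61.7
```

```bash
python3 -m handwheel '[{"delta_pos":[-1,2,0],"yaw":0.018},{"delta_pos":[-1,3.7,0],"yaw":0.018},{"delta_pos":[-1,3.8,0],"yaw":0.018},{"delta_pos":[-1,3.8,0],"yaw":0.018},{"delta_pos":[-1,3.8,0],"yaw":0.018},{"delta_pos":[-1,3.8,0],"yaw":0.018},{"delta_pos":[-1,3.8,0],"yaw":0.018},{"delta_pos":[-1,3.8,0],"yaw":0.018},{"delta_pos":[-1,3.8,0],"yaw":0.018},{"delta_pos":[-1,3.8,0],"yaw":0.018}]'
python3 -m handwheel '[{"delta_pos":[-0.9,3.8,0],"yaw":0.018},{"delta_pos":[-0.9,3.8,0],"yaw":0.018},{"delta_pos":[0,2.3,0],"yaw":0},{"delta_pos":[0,0.5,0],"yaw":0},{"delta_pos":[0,0,0],"yaw":0},{"delta_pos":[0,0,0],"yaw":0},{"delta_pos":[0,0,0],"yaw":0},{"delta_pos":[0,0,0],"yaw":0}]'
python3 - <<'E'
from h import *
s=status.read_state(); p=get_image("wrist")
save("w3.png",p["color"]); W=wworld(p,s); x,y,z=W[...,0],W[...,1],W[...,2]
print(s["qpos"].round(2),s["eef_pos"],s["tool_rot"])
for lo in range(330,700,40):
    m=(x>lo)&(x<lo+40)&(y>285)&(y<340)
    f=y[m&(z>98)&(z<128)]; t=y[m&(z>130)&(z<142)]
    print(lo+20,f.size and np.percentile(f,[10,50,90]).round(1),t.size and np.percentile(t,[2,50,98]).round(1))
E
```

```text
clock: 12.6
eef_pos: [441.0, 147.4, 222.6]
tool_rot: [-3.14, -0.004, 3.083]
force: [-0.0, 0.3, -2.3]
width: 38.8
gripper_force: 61.5
clock: 13.27
eef_pos: [425.6, 248.4, 223.8]
tool_rot: [-3.14, -0.001, 3.115]
force: [0.0, 0.2, -3.3]
width: 39.2
gripper_force: 61.5
[-0.51  0.42 -0.11  1.95  0.06  0.78  0.89] [425.59937853 248.35602899 223.80260395] [-3.13998700e+00 -1.12076352e-03  3.11494437e+00]
350 [311.3 312.  312.6] [311.8 319.9 329.1]
390 [310.3 310.8 311.5] [310.3 318.7 328. ]
430 [309.2 309.8 310.4] [309.4 317.7 326.8]
470 [308.2 308.9 309.3] [308.7 317.3 325.9]
510 0 [315.  321.2 325.7]
550 0 0
590 0 0
630 0 0
670 0 0
710 0 0
```

View pics/w3.png

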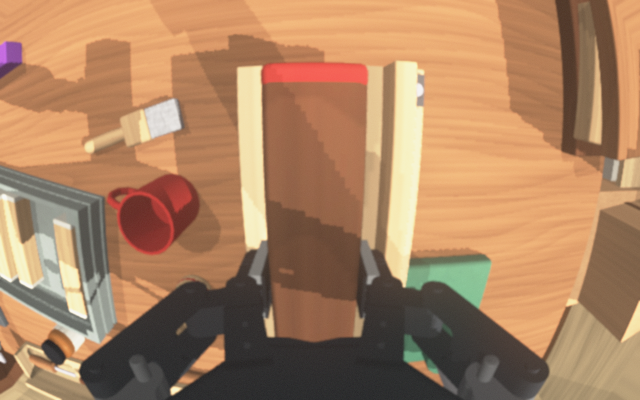

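The walnut is held level above the table with its red end at (315,72), and the fence runs at its right (px 400,150). Lowering now.

```bash
python3 -m handwheel '[{"delta_pos":[0,0,-3],"yaw":0},{"delta_pos":[0,0,-3],"yaw":0},{"delta_pos":[0,0,-2.5],"yaw":0},{"delta_pos":[0,0,-2],"yaw":0},{"delta_pos":[0,0,-0.8],"yaw":0},{"delta_pos":[0,0,-0.4],"yaw":0},{"delta_pos":[0,0,0],"yaw":0},{"delta_pos":[0,0,0],"yaw":0}]'
python3 -m handwheel '[{"delta_pos":[0,0,-0.2],"yaw":0},{"delta_pos":[0,0,-0.1],"yaw":0},{"delta_pos":[0,0,-0.1],"yaw":0},{"delta_pos":[0,0,0],"yaw":0}]'
```

```text
clock: 13.98
eef_pos: [426.3, 250.6, 108.2]
tool_rot: [3.141, 0.001, 3.117]
force: [0.2, 0.3, -2.3]
width: 39.2
gripper_force: 61.5
clock: 14.32
eef_pos: [425.7, 250.5, 103.6]
tool_rot: [3.141, 0.0, 3.118]
force: [0.3, 0.2, -2.4]
width: 39.0
gripper_force: 61.5
```

```bash
python3 -m handwheel '[{"delta_pos":[0,0,-0.1],"yaw":0},{"delta_pos":[0,0,-0.1],"yaw":0},{"delta_pos":[0,0,0],"yaw":0}]'
python3 -m handwheel '[{"delta_pos":[0,0,0],"yaw":0},{"delta_pos":[0,0,0],"yaw":0},{"delta_pos":[0,0,0],"yaw":0},{"delta_pos":[0,0,0],"yaw":0}]' 0.25
python3 -m handwheel '[{"delta_pos":[0,0,1],"yaw":0},{"delta_pos":[0,0,2],"yaw":0},{"delta_pos":[0,0,3],"yaw":0},{"delta_pos":[0,-1,0],"yaw":0},{"delta_pos":[0,-2,0],"yaw":0},{"delta_pos":[0,-2,0],"yaw":0},{"delta_pos":[0,0,0],"yaw":0}]'
python3 -m handwheel '[{"delta_pos":[0,0,0],"yaw":0},{"delta_pos":[0,0,0],"yaw":0},{"delta_pos":[0,0,0],"yaw":0},{"delta_pos":[0,0,0],"yaw":0},{"delta_pos":[0,0,0],"yaw":0}]' -1
python3 - <<'E'
from h import *
s=status.read_state(); p=get_image("wrist")
W=wworld(p,s); x,y,z=W[...,0],W[...,1],W[...,2]
rects(W,(x>320)&(x<560)&(y>190)&(y<300)&(z>122)&(z<138),"blank")
E
```

```text
clock: 14.57
eef_pos: [425.7, 250.6, 102.6]
tool_rot: [3.141, 0.001, 3.118]
force: [-2.6, -1.1, 11.4]
width: 39.0
gripper_force: 63.2
clock: 14.9
eef_pos: [425.6, 250.5, 101.3]
tool_rot: [3.142, 0.0, 3.118]
force: [-0.9, -0.4, 0.2]
width: 53.3
gripper_force: 0.0
clock: 15.48
eef_pos: [425.3, 195.8, 161.7]
tool_rot: [-3.138, -0.001, 3.113]
force: [-0.1, 0.0, -0.3]
width: 53.4
gripper_force: 0.0
clock: 15.9
eef_pos: [425.5, 201.1, 161.3]
tool_rot: [3.141, -0.0, 3.119]
force: [0.7, -0.6, 0.8]
width: 0.3
gripper_force: 0.0
blank px [393 178] n 13165 med [393. 251. 130.] rect [404.3 252. ] [ 41. 140.] 88.3
blank px [400 325] n 65 med [506. 265. 130.] rect [506.5 265.5] [15.  5.] 44.4
```

```bash
python3 -m handwheel '[{"delta_pos":[0,0,-2.5],"yaw":0},{"delta_pos":[0,0,-2],"yaw":0},{"delta_pos":[0,0,-1.1],"yaw":0},{"delta_pos":[0,0.5,0],"yaw":0},{"delta_pos":[0,0.5,0],"yaw":0},{"delta_pos":[0,0.5,0],"yaw":0},{"delta_pos":[0,0.5,0],"yaw":0},{"delta_pos":[0,0.5,0],"yaw":0},{"delta_pos":[0,0.5,0],"yaw":0},{"delta_pos":[0,0.5,0],"yaw":0}]'
python3 -m handwheel '[{"delta_pos":[0,0.4,0],"yaw":0},{"delta_pos":[0,0.4,0],"yaw":0},{"delta_pos":[0,0.3,0],"yaw":0},{"delta_pos":[0,0.2,0],"yaw":0},{"delta_pos":[0,0,0],"yaw":0},{"delta_pos":[0,0,0],"yaw":0}]'
```

```text
clock: 16.78
eef_pos: [425.8, 235.7, 105.8]
tool_rot: [-3.141, 0.001, 3.118]
force: [-0.3, -3.4, 3.0]
width: 0.0
gripper_force: 1.3
clock: 17.28
eef_pos: [425.5, 249.1, 105.2]
tool_rot: [3.141, 0.0, 3.118]
force: [0.1, 0.1, -0.9]
width: 0.2
gripper_force: 0.0
```

```bash
python3 - <<'E'
from h import *
s=status.read_state(); p=get_image("wrist")
W=wworld(p,s); x,y,z=W[...,0],W[...,1],W[...,2]
C=p["color"].astype(int)
m=(x>320)&(x<560)&(y>190)&(y<330)&(z>122)&(z<140)
dark=C.sum(-1)<330
rects(W,m&dark,"blank")
rects(W,m&~dark,"fence")
E
```

```text
blank px [367 225] n 6209 med [405. 272. 130.] rect [393.7 268.3] [110.  38.] 20.8
blank px [383  89] n 113 med [344. 278. 130.] rect [344.2 278.3] [4. 7.] 1.9
blank px [397 228] n 48 med [401. 287. 130.] rect [401.5 285.8] [5. 3.] 50.8
blank px [415 245] n 99 med [410. 295. 130.] rect [409.2 294.8] [13.  4.] 27.1
blank px [314 261] n 201 med [415. 251. 132.] rect [414.6 250.7] [4. 2.] 88.8
blank px [436 282] n 368 med [433. 310. 127.] rect [431.5 309.7] [ 2. 30.] 89.0
blank px [425 265] n 58 med [420. 302. 129.] rect [420.7 301.8] [14.  3.] 28.6
blank px [291 266] n 248 med [418. 240. 130.] rect [417.6 241.5] [4. 9.] 30.9
blank px [404 328] n 128 med [458. 296. 130.] rect [458.6 296.5] [18.  4.] 45.3
fence px [470 165] n 12099 med [372. 317. 134.] rect [385.6 319.6] [ 20. 132.] 88.5
fence px [403 149] n 14002 med [366. 288. 130.] rect [382.6 285.1] [39. 98.] 88.8
fence px [304 261] n 191 med [415. 246. 132.] rect [414.7 246.5] [4. 1.] 85.5
fence px [323 261] n 181 med [415. 255. 131.] rect [414.9 254.7] [4. 2.] 85.9
```

```bash
for i in 1; do
python3 -m handwheel '[{"delta_pos":[0,0.2,0],"yaw":0},{"delta_pos":[0,0.2,0],"yaw":0},{"delta_pos":[0,0,0],"yaw":0}]'
python3 -m handwheel '[{"delta_pos":[0,0.2,0],"yaw":0},{"delta_pos":[0,0,0],"yaw":0}]'
done
```

```text
clock: 17.58
eef_pos: [425.5, 252.7, 105.3]
tool_rot: [3.141, -0.0, 3.118]
force: [-0.2, -1.1, 0.1]
width: 0.1
gripper_force: 0.5
clock: 17.75
eef_pos: [425.4, 254.7, 105.2]
tool_rot: [-3.142, -0.0, 3.118]
force: [0.3, -0.6, 0.3]
width: 0.1
gripper_force: 0.6
```

```bash
python3 -m handwheel '[{"delta_pos":[0,0.2,0],"yaw":0},{"delta_pos":[0,0,0],"yaw":0}]'
python3 -m handwheel '[{"delta_pos":[0,0.15,0],"yaw":0},{"delta_pos":[0,0,0],"yaw":0}]'
```

```text
clock: 17.92
eef_pos: [425.3, 254.9, 105.2]
tool_rot: [-3.139, -0.001, 3.117]
force: [-0.4, -4.5, 1.5]
width: -0.3
gripper_force: 2.5
clock: 18.08
eef_pos: [425.3, 254.9, 105.2]
tool_rot: [-3.137, -0.002, 3.116]
force: [-0.1, -7.9, 5.4]
width: 0.1
gripper_force: 4.0
```

```bash
python3 -m handwheel '[{"delta_pos":[0,-1,0],"yaw":0},{"delta_pos":[0,-0.5,2],"yaw":0},{"delta_pos":[0,0,3],"yaw":0},{"delta_pos":[-2,1,0],"yaw":0},{"delta_pos":[-3,1.4,0],"yaw":0},{"delta_pos":[-3,1.4,0],"yaw":0},{"delta_pos":[-2.3,1.1,0],"yaw":0},{"delta_pos":[-1,0,0],"yaw":0},{"delta_pos":[0,0,0],"yaw":0},{"delta_pos":[0,0,0],"yaw":0}]'
python3 - <<'E'
from h import *
s=status.read_state(); p=get_image("wrist"); t=get_image("top")
W=world(t); x,y,z=W[...,0],W[...,1],W[...,2]; C=t["color"].astype(int)
m=(x>300)&(x<600)&(y>230)&(y<305)&(z>122)&(z<135)
rects(W,m,"blank top-cam",10); print(s["qpos"].round(2),s["eef_pos"],s["tool_rot"])
W=wworld(p,s); x,y,z=W[...,0],W[...,1],W[...,2]
rects(W,(x>280)&(x<600)&(y>200)&(y<312)&(z>115)&(z<135),"blank wrist")
E
```

```text
clock: 18.92
eef_pos: [313.2, 291.9, 155.5]
tool_rot: [3.141, 0.001, 3.118]
force: [1.0, 0.6, 0.2]
width: 0.2
gripper_force: 0.0
blank top-cam px [216 218] n 759 med [427. 285. 130.] rect [425.8 285.3] [ 39. 180.] 89.9
[-0.76  0.45 -0.08  2.19  0.07  0.51  0.66] [313.16197096 291.94828719 155.48244522] [3.14103910e+00 9.10881283e-04 3.11828312e+00]
blank wrist px [314 330] n 226 med [390. 292. 130.] rect [388.4 292.3] [ 9. 23.] 83.5
```

```bash
python3 -m handwheel '[{"delta_pos":[0,0,-2],"yaw":0},{"delta_pos":[0,0,-2],"yaw":0},{"delta_pos":[0,0,-1],"yaw":0},{"delta_pos":[0.4,0,0],"yaw":0},{"delta_pos":[0.8,0,0],"yaw":0},{"delta_pos":[1,-0.03,0],"yaw":0},{"delta_pos":[1,-0.03,0],"yaw":0},{"delta_pos":[1,-0.03,0],"yaw":0},{"delta_pos":[1,-0.03,0],"yaw":0},{"delta_pos":[1,-0.03,0],"yaw":0}]'
python3 -m handwheel '[{"delta_pos":[1,-0.03,0],"yaw":0},{"delta_pos":[1,-0.03,0],"yaw":0},{"delta_pos":[0.5,-0.02,0],"yaw":0},{"delta_pos":[0,0,0],"yaw":0},{"delta_pos":[0,0,0],"yaw":0}]'
python3 - <<'E'
from h import *
t=get_image("top")
W=world(t); x,y,z=W[...,0],W[...,1],W[...,2]
rects(W,(x>360)&(x<680)&(y>230)&(y<302)&(z>122)&(z<133),"blank top-cam",10)
save("t2.png",cv2.resize(t["color"][100:270,160:290],None,fx=3.5,fy=3.5,interpolation=cv2.INTER_CUBIC))
E
```

```text
clock: 19.85
eef_pos: [375.7, 290.4, 105.8]
tool_rot: [3.141, 0.0, 3.117]
force: [-2.7, -0.3, 2.3]
width: -0.0
gripper_force: 1.2
clock: 20.27
eef_pos: [400.3, 289.6, 105.3]
tool_rot: [3.141, 0.001, 3.117]
force: [0.8, 0.2, -1.6]
width: -0.1
gripper_force: 0.0
blank top-cam px [222 189] n 567 med [518. 281. 130.] rect [509.1 283.3] [ 38. 169.] 89.3
```

View pics/t2.png

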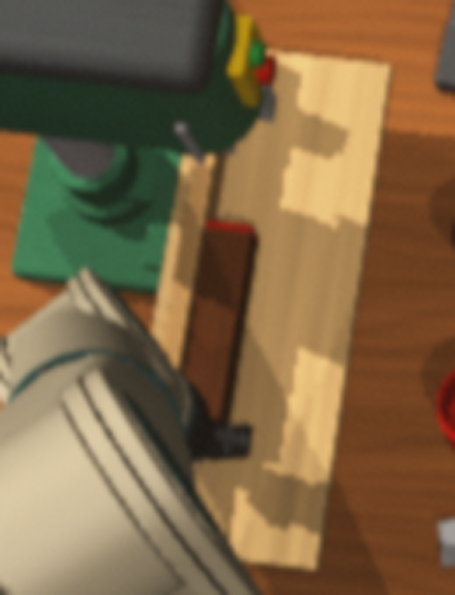

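```bash
python3 - <<'E'
from h import *
for n in("top","scene"):
    t=get_image(n)
    W=world(t); x,y,z=W[...,0],W[...,1],W[...,2]; C=t["color"].astype(int)
    near=(x>200)&(x<850)&(y>150)&(y<650)&(z>150)
    green=near&((C[...,1]>C[...,0]+15)|(x>560))
    arm=near&(x<540)&~green
    for zz in range(150,650,40):
        a=W[arm&(z>zz)&(z<zz+40)]; g=W[green&(z>zz)&(z<zz+40)]
        print(n,zz,"arm maxx",a[:,0].max().round() if len(a) else 0, a[a[:,0].argmax()].round() if len(a) else 0, len(a),"| head minx",g[:,0].min().round() if len(g) else 0,g[g[:,0].argmin()].round() if len(g) else 0,len(g))
E
```

```text
top 150 arm maxx 410.0 [410. 250. 186.] 30 | head minx 625.0 [625. 416. 178.] 71
top 190 arm maxx 410.0 [410. 252. 216.] 101 | head minx 625.0 [625. 415. 211.] 21
top 230 arm maxx 425.0 [425. 261. 249.] 57 | head minx 0 0 0
top 270 arm maxx 427.0 [427. 263. 277.] 55 | head minx 589.0 [589. 271. 294.] 219
top 310 arm maxx 429.0 [429. 265. 314.] 46 | head minx 588.0 [588. 274. 342.] 582
top 350 arm maxx 408.0 [408. 254. 351.] 4 | head minx 588.0 [588. 270. 357.] 795
top 390 arm maxx 0 0 0 | head minx 594.0 [594. 277. 416.] 1004
top 430 arm maxx 458.0 [458. 288. 459.] 30 | head minx 587.0 [587. 262. 456.] 3259
top 470 arm maxx 455.0 [455. 287. 478.] 209 | head minx 592.0 [592. 305. 471.] 2660
top 510 arm maxx 439.0 [439. 269. 510.] 280 | head minx 0 0 0
top 550 arm maxx 409.0 [409. 256. 550.] 116 | head minx 0 0 0
top 590 arm maxx 394.0 [394. 240. 592.] 138 | head minx 0 0 0
top 630 arm maxx 380.0 [380. 237. 630.] 126 | head minx 0 0 0
scene 150 arm maxx 0 0 0 | head minx 644.0 [644. 289. 177.] 366
scene 190 arm maxx 0 0 0 | head minx 647.0 [647. 288. 191.] 340
scene 230 arm maxx 0 0 0 | head minx 651.0 [651. 444. 240.] 561
scene 270 arm maxx 0 0 0 | head minx 654.0 [654. 546. 305.] 1041
scene 310 arm maxx 0 0 0 | head minx 648.0 [648. 222. 347.] 1758
scene 350 arm maxx 440.0 [440. 300. 378.] 255 | head minx 387.0 [387. 331. 371.] 2844
scene 390 arm maxx 454.0 [454. 293. 430.] 452 | head minx 431.0 [431. 263. 429.] 3104
scene 430 arm maxx 463.0 [463. 296. 456.] 562 | head minx 410.0 [410. 244. 458.] 6032
scene 470 arm maxx 458.0 [458. 296. 475.] 909 | head minx 416.0 [416. 251. 473.] 431
scene 510 arm maxx 441.0 [441. 276. 518.] 835 | head minx 0 0 0
scene 550 arm maxx 413.0 [413. 263. 552.] 729 | head minx 0 0 0
scene 590 arm maxx 397.0 [397. 249. 593.] 743 | head minx 357.0 [357. 196. 618.] 1
scene 630 arm maxx 383.0 [383. 223. 635.] 740 | head minx 0 0 0
```

```bash
python3 -m handwheel '[{"delta_pos":[0.7,-0.02,0],"yaw":0},{"delta_pos":[1,-0.03,0],"yaw":0},{"delta_pos":[1,-0.03,0],"yaw":0},{"delta_pos":[1,-0.03,0],"yaw":0},{"delta_pos":[1,-0.03,0],"yaw":0},{"delta_pos":[1,-0.03,0],"yaw":0},{"delta_pos":[0.7,-0.02,0],"yaw":0},{"delta_pos":[0.4,-0.01,0],"yaw":0},{"delta_pos":[0,0,0],"yaw":0},{"delta_pos":[0,0,0],"yaw":0}]'
python3 - <<'E'
from h import *
for n in("top","scene"):
    t=get_image(n)
    W=world(t); x,y,z=W[...,0],W[...,1],W[...,2]; C=t["color"].astype(int)
    R=(x>450)&(x<720)&(y>255)&(y<(304 if n=="top" else 308))&(z>122)&(z<133)&(C.sum(-1)<330)
    rects(W,R,n+" blank",10)
    if n=="top":
        a=W[(x<570)&(y>150)&(y<400)&(z>230)]; print("arm maxx",a[a[:,0].argmax()].round())
    else: save("s2.png",cv2.resize(t["color"][225:310,350:450],None,fx=6,fy=6,interpolation=cv2.INTER_CUBIC))
E
```

```text
clock: 21.25
eef_pos: [468.0, 287.6, 105.3]
tool_rot: [3.141, 0.001, 3.117]
force: [0.4, -0.1, 0.1]
width: -0.1
gripper_force: 0.0
top blank px [225 166] n 566 med [585. 280. 130.] rect [579.2 283. ] [ 42. 162.] 89.3
arm maxx [526. 282. 452.]
scene blank px [417 239] n 173 med [550. 300. 129.] rect [566.2 295.1] [ 25. 117.] 89.6
scene blank px [399 255] n 126 med [636. 277. 128.] rect [617.  274.6] [104.  31.] 14.2
```

View pics/s2.png

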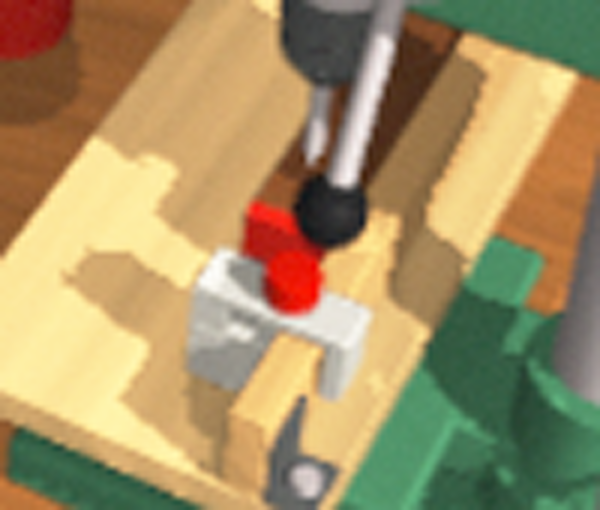

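The walnut's red end (px 285,230) is close before the stop (px 270,310), under the bit, and the arm keeps 60 mm from the head. Now slow pushing.

```bash
python3 -m handwheel '[{"delta_pos":[0.5,-0.01,0],"yaw":0},{"delta_pos":[0.5,-0.01,0],"yaw":0},{"delta_pos":[0.4,-0.01,0],"yaw":0},{"delta_pos":[0.2,0,0],"yaw":0},{"delta_pos":[0,0,0],"yaw":0}]'
python3 -m handwheel '[{"delta_pos":[0.3,-0.01,0],"yaw":0},{"delta_pos":[0,0,0],"yaw":0}]'
python3 -m handwheel '[{"delta_pos":[0.3,-0.01,0],"yaw":0},{"delta_pos":[0,0,0],"yaw":0}]'
```

```text
clock: 21.77
eef_pos: [484.4, 287.3, 105.3]
tool_rot: [3.141, 0.001, 3.117]
force: [0.1, 0.8, 0.6]
width: -0.1
gripper_force: 0.0
clock: 21.93
eef_pos: [487.0, 287.2, 105.3]
tool_rot: [3.141, 0.0, 3.118]
force: [-0.6, 0.0, -0.3]
width: -0.1
gripper_force: 0.1
clock: 22.1
eef_pos: [490.0, 287.1, 105.3]
tool_rot: [3.141, 0.0, 3.118]
force: [-1.3, 0.6, 0.7]
width: -0.4
gripper_force: 0.3
```

```bash
python3 -m handwheel '[{"delta_pos":[0.3,-0.01,0],"yaw":0},{"delta_pos":[0,0,0],"yaw":0}]'
python3 -m handwheel '[{"delta_pos":[0.3,-0.01,0],"yaw":0},{"delta_pos":[0,0,0],"yaw":0}]'
python3 - <<'E'
from h import *
t=get_image("top"); W=world(t); x,y,z=W[...,0],W[...,1],W[...,2]
a=W[(x<575)&(y>150)&(y<400)&(z>230)]; print("arm maxx",a[a[:,0].argmax()].round())
t=get_image("scene"); W=world(t); x,y,z=W[...,0],W[...,1],W[...,2]; C=t["color"].astype(int)
r=(C[...,0]>C[...,1]+60)&(x>620)&(x<760)&(y>240)&(y<310)&(z>95)&(z<131)
print("red end",r.sum(), W[r].max(0).round() if r.any() else 0)
E
```

```text
clock: 22.27
eef_pos: [493.2, 287.0, 105.3]
tool_rot: [3.141, 0.001, 3.118]
force: [-0.2, -0.0, -0.0]
width: 0.0
gripper_force: 0.3
clock: 22.43
eef_pos: [496.2, 286.9, 105.3]
tool_rot: [3.141, 0.001, 3.117]
force: [-0.5, 0.5, 0.3]
width: 0.1
gripper_force: 0.2
arm maxx [552. 279. 476.]
red end 83 [685. 304. 131.]
```

```bash
python3 -m handwheel '[{"delta_pos":[0.2,0,0],"yaw":0},{"delta_pos":[0,0,0],"yaw":0}]'
python3 -m handwheel '[{"delta_pos":[0.2,-0.01,0],"yaw":0},{"delta_pos":[0,0,0],"yaw":0}]'
python3 -m handwheel '[{"delta_pos":[0.2,0,0],"yaw":0},{"delta_pos":[0,0,0],"yaw":0}]'
```

```text
clock: 22.7
eef_pos: [497.7, 286.9, 105.3]
tool_rot: [3.142, 0.0, 3.118]
force: [-0.1, 0.2, 0.7]
width: 0.4
gripper_force: 0.4
clock: 22.87
eef_pos: [499.9, 286.8, 105.3]
tool_rot: [3.142, 0.0, 3.118]
force: [-0.5, -0.6, 0.7]
width: 0.6
gripper_force: 0.6
clock: 23.03
eef_pos: [502.0, 286.8, 105.3]
tool_rot: [3.141, 0.0, 3.118]
force: [-1.1, 0.7, 2.2]
width: 0.4
gripper_force: 0.5
```

```bash
python3 -m handwheel '[{"delta_pos":[0.2,0,0],"yaw":0},{"delta_pos":[0,0,0],"yaw":0}]' | grep -E "eef|force: \["
python3 -m handwheel '[{"delta_pos":[0.2,-0.01,0],"yaw":0},{"delta_pos":[0,0,0],"yaw":0}]'| grep -E "eef|force: \["
python3 - <<'E'
from h import *
t=get_image("top"); W=world(t); x,y,z=W[...,0],W[...,1],W[...,2]
a=W[(x<578)&(y>150)&(y<400)&(z>230)]; print("arm maxx",a[a[:,0].argmax()].round())
E
```

```text
eef_pos: [504.0, 286.8, 105.3]
force: [-1.0, 0.3, 0.4]
eef_pos: [506.1, 286.7, 105.3]
force: [-1.2, 0.5, 0.5]
arm maxx [561. 276. 476.]
```

```bash
python3 -m handwheel '[{"delta_pos":[0.2,0,0],"yaw":0},{"delta_pos":[0,0,0],"yaw":0}]' | grep -E "eef|force: \["
python3 -m handwheel '[{"delta_pos":[0.15,-0.01,0],"yaw":0},{"delta_pos":[0,0,0],"yaw":0}]'| grep -E "eef|force: \["
python3 - <<'E'
from h import *
t=get_image("scene"); save("s3.png",cv2.resize(t["color"][225:310,350:450],None,fx=6,fy=6,interpolation=cv2.INTER_CUBIC))
E
```

```text
eef_pos: [506.3, 286.7, 105.3]
force: [-4.3, -0.6, 3.0]
eef_pos: [506.2, 286.7, 105.2]
force: [-8.1, -1.1, 4.7]
```

View pics/s3.png

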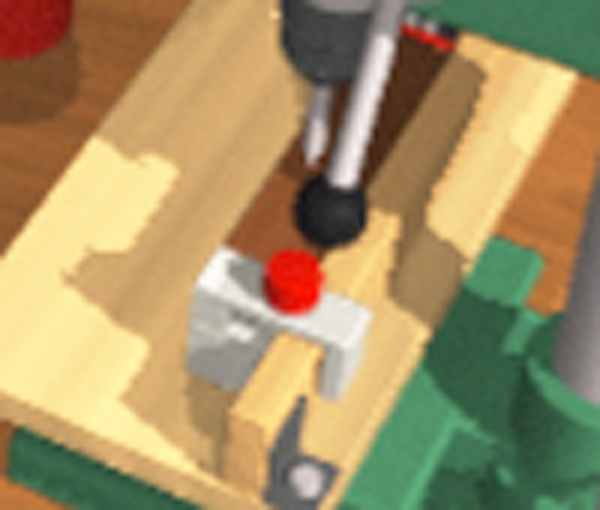

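The walnut's end disappears behind the stop (px 260,260), the force rose to 8 N without motion, and the stop has not moved. I back off and check flushness.

```bash
python3 -m handwheel '[{"delta_pos":[-1,0,0],"yaw":0},{"delta_pos":[-2,0,0],"yaw":0},{"delta_pos":[-2,0,2],"yaw":0},{"delta_pos":[-1,-1.5,3],"yaw":0},{"delta_pos":[0,-3,1],"yaw":0},{"delta_pos":[0,-3,0],"yaw":0},{"delta_pos":[0,0,0],"yaw":0},{"delta_pos":[0,0,0],"yaw":0}]'
python3 - <<'E'
from h import *
def fit(W,m,nm):
    q=W[m]; out=[]
    for lo in range(500,700,15):
        k=q[(q[:,0]>lo)&(q[:,0]<lo+15)]
        if len(k)>6: out.append((lo+7.5,np.percentile(k[:,1],4),np.percentile(k[:,1],96)))
    o=np.array(out)
    if len(o)>3: print(nm,"lo edge fit",np.polyfit(o[:,0]-600,o[:,1],1).round(4),"hi",np.polyfit(o[:,0]-600,o[:,2],1).round(4),len(o))
s=status.read_state()
for n in("top","scene","wrist"):
    t=get_image(n); W=wworld(t,s) if n=="wrist" else world(t); x,y,z=W[...,0],W[...,1],W[...,2]; C=t["color"].astype(int)
    dark=(C.sum(-1)<300)|((C[...,0]>C[...,1]+60)&(C[...,2]<90))
    b=(x>500)&(x<700)&(y>245)&(y<315)&(z>124)&(z<132.5)
    rects(W,b,n+" blank",10)
    fit(W,b,n+" blank"); fit(W,(y>290)&(y<340)&(z>=133)&(z<141),n+" fence")
    save("f_%s.png"%n,t["color"])
E
```

```text
clock: 24.47
eef_pos: [449.9, 209.7, 165.9]
tool_rot: [-3.141, 0.002, 3.114]
force: [-0.2, 1.5, 0.4]
width: -0.1
gripper_force: 0.0
top blank px [230 147] n 188 med [645. 273. 129.] rect [648.4 282.7] [ 43. 104.] 88.8
top blank lo edge fit [-1.150000e-02  2.624383e+02] hi [ -0.3864 307.9529] 6
scene blank px [416 241] n 187 med [558. 300. 129.] rect [571.6 304.9] [115.  27.] 9.3
scene blank px [397 257] n 193 med [650. 277. 129.] rect [626.9 273.3] [117.  39.] 14.4
scene blank lo edge fit [-1.350000e-01  2.749386e+02] hi [-7.770000e-02  3.062124e+02] 12
scene fence lo edge fit [3.000000e-03 3.108644e+02] hi [-2.410000e-02  3.244578e+02] 12
wrist blank px [440 294] n 119 med [510. 305. 128.] rect [510.5 304.5] [ 5. 21.] 76.5
wrist blank px [404 328] n 131 med [539. 279. 130.] rect [539.3 279.6] [27.  6.] 46.3
wrist blank lo edge fit [ -0.5969 247.8078] hi [ -0.4742 262.8005] 4
```

```bash
python3 -m handwheel '[{"delta_pos":[2,0,-1],"yaw":0},{"delta_pos":[3,0,-2],"yaw":0},{"delta_pos":[2,0,-2],"yaw":0},{"delta_pos":[0.2,1,-1],"yaw":0},{"delta_pos":[0,1,0],"yaw":0},{"delta_pos":[0,0.5,0],"yaw":0},{"delta_pos":[0,0.5,0],"yaw":0},{"delta_pos":[0,0.5,0],"yaw":0},{"delta_pos":[0,0,0],"yaw":0},{"delta_pos":[0,0,0],"yaw":0}]'
python3 -m handwheel '[{"delta_pos":[0,0.3,0],"yaw":0},{"delta_pos":[0,0,0],"yaw":0}]' | grep -E "eef|force: \["
python3 -m handwheel '[{"delta_pos":[0,0.2,0],"yaw":0},{"delta_pos":[0,0,0],"yaw":0}]' | grep -E "eef|force: \["
```

```text
clock: 25.45
eef_pos: [520.9, 247.2, 106.1]
tool_rot: [3.141, 0.001, 3.119]
force: [-0.7, -0.1, -0.2]
width: 0.0
gripper_force: 0.0
eef_pos: [521.2, 249.9, 105.8]
force: [0.1, 0.1, 0.1]
eef_pos: [521.1, 251.6, 105.4]
force: [-0.7, -0.7, 0.5]
```

```bash
python3 -m handwheel '[{"delta_pos":[0,0.2,0],"yaw":0},{"delta_pos":[0,0,0],"yaw":0}]' | grep -E "eef|force: \["
python3 -m handwheel '[{"delta_pos":[0,0.15,0],"yaw":0},{"delta_pos":[0,0,0],"yaw":0}]' | grep -E "eef|force: \["
python3 -m handwheel '[{"delta_pos":[0,0.15,0],"yaw":0},{"delta_pos":[0,0,0],"yaw":0}]' | grep -E "eef|force: \["
```

```text
eef_pos: [521.1, 252.2, 105.3]
force: [0.4, -3.5, 2.5]
eef_pos: [521.1, 252.2, 105.3]
force: [-0.8, -7.0, 4.4]
eef_pos: [521.0, 252.3, 105.3]
force: [-0.6, -9.6, 4.9]
```

```bash
python3 -m handwheel '[{"delta_pos":[0,-1.2,0],"yaw":0},{"delta_pos":[0,-2,0],"yaw":0},{"delta_pos":[-2,-1,3],"yaw":0},{"delta_pos":[-3,0,3],"yaw":0},{"delta_pos":[-4,0,0],"yaw":0},{"delta_pos":[-4,0,0],"yaw":0},{"delta_pos":[-1,0,0],"yaw":0},{"delta_pos":[0,0,0],"yaw":0},{"delta_pos":[0,0,0],"yaw":0}]'
python3 - <<'E'
from h import *
t=get_image("top"); s=get_image("scene")
a=cv2.resize(t["color"][110:215,185:260],None,fx=5.5,fy=5.5,interpolation=cv2.INTER_CUBIC)
b=cv2.resize(s["color"][215:300,375:440],None,fx=6,fy=6,interpolation=cv2.INTER_CUBIC)
h=max(a.shape[0],b.shape[0]); o=np.zeros((h,a.shape[1]+b.shape[1],3),np.uint8); o[:a.shape[0],:a.shape[1]]=a; o[:b.shape[0],a.shape[1]:]=b
print(o.shape); save("fin.png",o)
# edge of blank (top -y edge) by colour, at z=130, top camera
C=t["color"].astype(float)
W=world(t);x,y,z=W[...,0],W[...,1],W[...,2]
R=Rot.from_euler("xyz",t["rotation"]).as_matrix(); P=np.array(t["position"])
def pix2plane(u,v,h):
    d=R@np.array([(u-t["cx"])/t["fx"],-(v-t["cy"])/t["fy"],-1]); return P+d*(h-P[2])/d[2]
dark=C.sum(-1)<240
for v in range(135,205,6):
    row=C[v,195:260].sum(-1); print(v,195+np.nonzero((row<240))[0].min() if (row<240).any() else None,end=" ")
    # strongest dark->light edge on right side
    g=np.diff(row[20:60]); k=g.argmax(); u=195+20+k+0.5; print(pix2plane(u,v,130)[:2].round(1),g.max().round())
E
```

```text
clock: 27.03
eef_pos: [382.1, 215.3, 165.1]
tool_rot: [3.14, 0.001, 3.119]
force: [1.1, -0.4, 0.3]
width: -0.1
gripper_force: 0.0
(578, 802, 3)
135 195 [684.4 254. ] 123.0
141 195 [665.4 254.6] 113.0
147 195 [646.5 255.2] 110.0
153 195 [627.9 252.8] 108.0
159 195 [609.2 253.4] 113.0
165 195 [590.6 254.1] 110.0
171 198 [572.1 254.7] 105.0
177 201 [553.7 255.3] 87.0
183 195 [535.4 255.9] 91.0
189 220 [517.2 256.4] 80.0
195 224 [496.2 288.9] 63.0
201 219 [482.1 246.1] 75.0
```

View pics/fin.png

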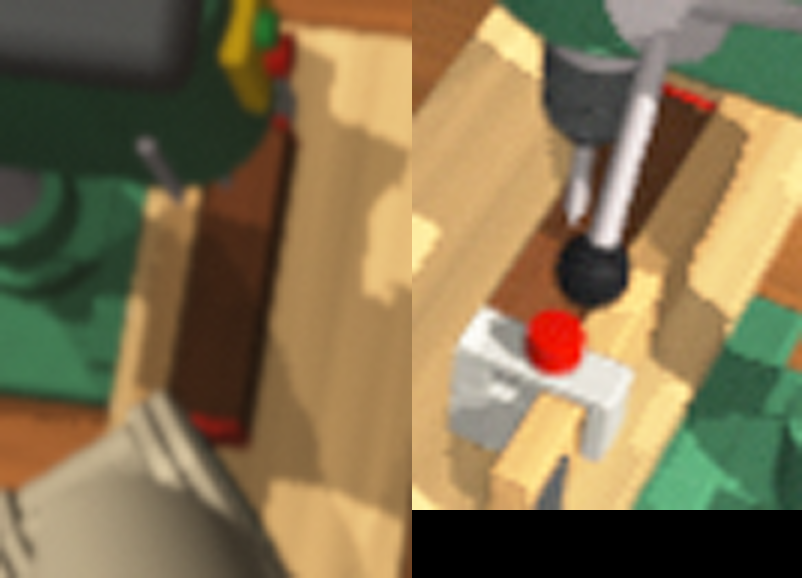

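The top view shows the walnut running parallel along the fence with its red end at (215,425); the other shows the end tight behind the stop. I check the angle to subpixel.

```bash
python3 - <<'E'
from h import *
t=get_image("top"); C=t["color"].astype(float).sum(-1)
R=Rot.from_euler("xyz",t["rotation"]).as_matrix(); P=np.array(t["position"])
def pl(u,v,h):
    d=R@np.array([(u-t["cx"])/t["fx"],-(v-t["cy"])/t["fy"],-1]); return (P+d*(h-P[2])/d[2])[:2]
def fit(h,y0,sl,xs,nm,w=9):
    # sample along y at given x, gradient centroid
    pts=[]
    from scipy.ndimage import map_coordinates
    for X in xs:
        ys=np.arange(y0+sl*(X-600)-w,y0+sl*(X-600)+w,0.5); uv=[]
        for Y in ys:
            c=R.T@(np.array([X,Y,h])-P); uv.append((t["cy"]+t["fy"]*c[1]/c[2],t["cx"]-t["fx"]*c[0]/c[2]))
        val=map_coordinates(C,np.array(uv).T,order=1); g=np.abs(np.diff(val)); g[g<0.4*g.max()]=0
        pts.append((X,(g*(ys[1:]-.25)).sum()/g.sum()))
    p=np.array(pts); k=np.polyfit(p[:,0]-600,p[:,1],1)
    res=p[:,1]-np.polyval(k,p[:,0]-600); ok=abs(res)<2*res.std()+.3; k=np.polyfit(p[ok,0]-600,p[ok,1],1)
    print(nm,k.round(4),"std",res[ok].std().round(2),ok.sum())
fit(90,264-0,-.02,range(525,685,8),"blank foot (z90)")
fit(130,254,-.02,range(525,685,8),"same edge at z130")
fit(90,173,-.025,range(525,740,8),"table edge")
fit(135,323,-.025,range(525,620,8),"fence back top")
E
```

```text
blank foot (z90) [-2.520000e-02  2.636408e+02] std 0.39 20
same edge at z130 [-2.590000e-02  2.547494e+02] std 0.36 20
table edge [-2.660000e-02  1.730681e+02] std 0.51 27
fence back top [2.00000e-02 3.27822e+02] std 1.8 12
```

Parallel to the table edge within 0.1°, and flush with the fence. One last light push on the end makes sure of the stop.

```bash
python3 -m handwheel '[{"delta_pos":[2,2,0],"yaw":0},{"delta_pos":[2.5,2.2,0],"yaw":0},{"delta_pos":[2.5,2,0],"yaw":0},{"delta_pos":[1.8,1,0],"yaw":0},{"delta_pos":[0,0,-2],"yaw":0},{"delta_pos":[0,0,-2.5],"yaw":0},{"delta_pos":[0,0,-1.5],"yaw":0},{"delta_pos":[1,-0.02,0],"yaw":0},{"delta_pos":[1,-0.02,0],"yaw":0},{"delta_pos":[0,0,0],"yaw":0}]'
python3 -m handwheel '[{"delta_pos":[0.8,-0.02,0],"yaw":0},{"delta_pos":[0.4,-0.01,0],"yaw":0},{"delta_pos":[0,0,0],"yaw":0}]' | grep -E "eef|force: \["
python3 -m handwheel '[{"delta_pos":[0.2,0,0],"yaw":0},{"delta_pos":[0,0,0],"yaw":0}]' | grep -E "eef|force: \["
```

```text
clock: 28.02
eef_pos: [494.2, 286.2, 105.6]
tool_rot: [3.14, 0.005, 3.115]
force: [-0.2, -0.6, 0.6]
width: 0.2
gripper_force: 0.0
eef_pos: [503.6, 285.9, 105.7]
force: [0.7, 0.0, -0.3]
eef_pos: [503.9, 286.0, 105.2]
force: [0.4, -0.3, 1.0]
```

```bash
python3 -m handwheel '[{"delta_pos":[0.2,0,0],"yaw":0},{"delta_pos":[0,0,0],"yaw":0}]' | grep -E "eef|force: \["
python3 -m handwheel '[{"delta_pos":[0.2,0,0],"yaw":0},{"delta_pos":[0,0,0],"yaw":0}]' | grep -E "eef|force: \["
python3 -m handwheel '[{"delta_pos":[0.2,0,0],"yaw":0},{"delta_pos":[0,0,0],"yaw":0}]' | grep -E "eef|force: \["
```

```text
eef_pos: [505.8, 286.0, 104.9]
force: [-0.5, 0.2, 0.5]
eef_pos: [506.2, 285.9, 104.7]
force: [-3.7, 0.2, 2.6]
eef_pos: [506.1, 285.9, 104.5]
force: [-7.9, 0.3, 5.4]
```

Same contact point (506.2), so the end is hard against the stop. I back off and hand in.

```bash
python3 -m handwheel '[{"delta_pos":[-1,0,0],"yaw":0},{"delta_pos":[-2,0,0],"yaw":0},{"delta_pos":[-3,0,1],"yaw":0},{"delta_pos":[-3,-1,3],"yaw":0},{"delta_pos":[-1,-1,4],"yaw":0},{"delta_pos":[0,0,2],"yaw":0},{"delta_pos":[0,0,0],"yaw":0},{"delta_pos":[0,0,0],"yaw":0},{"delta_pos":[0,0,0],"yaw":0}]'
python3 -c "
from h import *
print(ctrl.finish_job())"
```

```text
clock: 29.68
eef_pos: [411.2, 266.4, 202.3]
tool_rot: [-3.142, 0.0, 3.118]
force: [-0.3, 0.2, 1.1]
width: -0.0
gripper_force: 0.0
the job is handed in; nothing more can be done
None
```

The job is handed in: the pale crosswise blank lies flat on the crate floor in the empty bay, and the walnut lies flush along the fence with its end hard against the stop; it took about 30 s, and no verdict came back.

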